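# Press the locating pin home in the marking nest

## Robot

A 6-joint arm with a two-finger parallel gripper is mounted at the origin on a cart in front of the work surface, level with it; the furniture and walls round the work are solid. World frame = base frame: x ahead of the robot, y to its left, z up, the work surface at z = 0. Lengths are in m, angles in rad, forces in N, time in s.
With the tool pointing down it reaches from about 0.35 to 0.775 m from the base axis. Payload 5.5 kg.
Tool frame: the origin (TCP) lies at the very end of the fingers, on their centre line; the grasp point (between the pads) lies 19 mm behind it; z points along the fingers, y is the line along which they close (so a half turn about z gives the same grasp; the last joint's range is limited). The gripper opens to 85 mm and grips with 20 to 120 N. Pads are 22 mm wide; open, the fingers measure 114 mm over their backs; the gripper's body (76 mm by 85 mm) begins 54 mm behind the grasp point. The pads swing forward as they close: fully open they stand 13 mm farther back than shut.
Start: joints at [-1.42, 0.313, 0.046, 1.304, 0, 1.431], TCP at [0.165, -0.551, 0.206] pointing down, gripper open.
Joint ranges: [-2.76, 2.76], [-0.86, 1.69], [-1.03, 1.26], [-2.2, 2.34], [-1.47, 1.5], [-3.14, 3.14]. Speed limits (rad/s): [2.57, 2.57, 3.14, 3.14, 3.14, 3.14].

## Interface

Orientations are given as a unit quaternion [w, x, y, z].
In Python, from workcell import env gives the robot as it stands. The module is installed in compiled form; this text tells all that it offers.
- The arm moves only by the tool jog_arm, never from a script. Its arguments are lists of equal length, an entry for each row: "gripper": the opening, from 0 (shut) to 1 (fully open); "offset": the shift along the world's x, y, z in cm, a list of three; "twist": the turn about the world's z in degrees. In form: {"gripper": [gripper, ...], "offset": [[dx, dy, dz], ...], "twist": [twist, ...]}. A call has exactly 8 rows; each row is the pose to reach, as a shift and turn from the pose commanded when the call began; what a row does not reach only later rows make up. A row lasts 1/8 s, in which the tool goes at most 62.5 mm and 10.7 degrees, less where a joint would pass 70% of its speed; a pose out of reach is approached as far as the arm can. A call with a gripper value outside its range is refused whole. The fingers move at their own pace and stop on an object; "squeeze" is the grip in N (left out, the last holds). Time passes only in rows, so rows that repeat a pose let the fingers close, or fill a call up. It gives the time, the measured TCP pose, the force, the opening and the grip force at its end, in the units of the state.
- env.get_state(): the state, without advancing time (a new reading comes with each control period).
- env.read_camera(name): name is "scene" or "top" or "wrist"; returns a dict with "image" (384x512x3 uint8, red, green, blue), "z_map" (384x512 float32, m along the optical axis (not along the pixel's ray), 0 where there is no reading), "fovy" (degrees; the focal length in pixels is half the picture's height over the tangent of half this angle, whatever the lens; pixels are square), "cx", "cy" (the principal point, pixels), "distortion" ([k1, k2, p1, p2, k3] as OpenCV has them; the pictures are not rectified), "cam_to_world" (4x4, takes a point from camera to world coordinates). Camera axes: x right, y up, looking along -z (the intrinsics and any distortion apply to the point x, -y, -z); pixel columns grow to the right and rows downward; lengths in m; the calibration is good to about 2 mm. A picture is of the moment at which its call begins.
- env.hand_in(): hands the job in; it is judged then, once.
The state is a dict: "clock": time; "joint_pos": joint angles; "qvel": joint speeds; "tau": joint torques, N m; "tcp_pos": TCP position; "orientation": TCP orientation; "wrist_force": force on the tool from outside, world axes, zero at the start; "ft_torque": the same for the moment, N m; "finger_gap": finger opening in m; "grip_force": force on a finger pad.
Only numpy, scipy, OpenCV 4.12 (cv2) and the standard library are available. Lean on these libraries where they do the work, as an engineer would, in place of code of your own. Each camera call takes 0.05 s, during which the arm holds its last target. There are 200 camera calls.

## Task

The marking nest has lost its locating pin: take the round-headed pin out of the rack, feel out the hole in the nest's steel insert with light contact (the insert may sit a few millimetres off the middle of its pocket and the hole has no lead-in), and press the pin straight in until its flange sits flush on the insert. Go gently - never force it against the steel - then let go, and leave the square-headed pin, the loupe and the cassettes where they are.

Things in the scene. Friction and masses are not known exactly. Their poses are not given: they have to be found in the camera images.
- round_pin: loose steel locating pin, 120 g or so, standing upright in one of the two rack holes; told by its ROUND head. From the foot up: plain round shank 16 mm diameter, 24 mm long, square-cornered; round flange 28 mm diameter, 5 mm thick (24 to 29 mm above the foot); round head 18 mm diameter, 36 mm long (29 to 65 mm above the foot, flat dark knurl bands), by which it is gripped. Origin: centre of the foot; z up along the pin
- square_pin: loose steel pin standing in the other rack hole, same shank and flange, but with a SQUARE head 24x24 mm, 30 mm tall (29 to 59 mm above the foot); leave it. Origin: centre of the foot
- pin_rack: fixed grey plastic rack block 50x112x32 mm (x, y, z) with two holes 60 mm apart, at y = -30 and +30 mm, in which the pins' shanks stand loosely (1.8 mm play), flanges resting on its top. Which pin is in which hole varies. Origin: centre of the underside, on the worktop
- nest: fixed cassette marking nest: aluminium base plate 110x160x10 mm (x, y, z) with, on its +y half, a square pocket frame (62 mm inside, 74 mm outside, top 28 mm above the worktop) holding a 50x50 mm steel insert block whose flat top is 48 mm above the worktop, and on its -y half two low rails with a cassette between them. Origin: centre of the underside, on the worktop
- pocket_centre (a point): middle of the pocket, at the height of the insert's top face (nest x, y, z: 0, 35, 48 mm). The insert is clamped anywhere in its pocket, up to 4.5 mm either way in the nest's x and in its y, and its hole with it: feel it out from here. Hole: vertical, in the middle of the insert's top, blind, sharp-edged, 17.2 mm diameter. Keep the pin's force on the nest under 35 N while searching
- plug (a joint): stiff knock-out plug in the insert's hole, its top 8 mm below the hole's mouth at 0; the value is how far it has been pushed down (m, at most 0.020). It resists with about 8 N, does not spring back, and must be pushed down by the pin until the flange meets the insert: value then 0.016, the pin's foot 24 mm below the mouth
- nest_cassette: loose cream plastic cassette 20x70x5 mm lying between the nest's rails, its length along the nest's x; leave it. Origin: centre of the underside
- loupe: loose black loupe, 37 mm across, 34 mm tall, standing between the rack and the nest; leave it. Origin: centre of the underside
- spare_cassette: loose cream plastic cassette 20x70x5 mm lying on the worktop in front of the loupe; leave it. Origin: centre of the underside
Not all that is in view belongs to the job. Leave any purple look-alike of the round_pin alone.

How it is judged:
On the way, in this order (a step that is already met when the one before it is completed fails the run):
1. the round-headed pin is drawn out of the rack, its foot above the rack's top (z of round_pin in the frame of pin_rack above 0.04 m), for 0.1 s.
2. the pin's foot has found the hole: more than 3 mm below the insert's top face, within 9 mm of the pocket's middle (z of round_pin in the frame of pocket_centre below -0.003 m and horizontal distance between round_pin and pocket_centre below 0.009 m), for 0.1 s.
At the end, for the whole second after the job is handed in: The round-headed pin stands upright (within 0.06 rad) and still in the insert's hole, its foot at least 22.5 mm below the insert's top face (flange down within 1.5 mm) and within 9 mm of the pocket's middle (z of round_pin in the frame of pocket_centre below -0.0225 m and horizontal distance between round_pin and pocket_centre below 0.009 m and angle between round_pin's own z axis and vertical below 0.06 rad and linear speed of round_pin below 0.01 m/s); the robot touches nothing.
It fails at once if the pin is forced against the nest before it has found the hole (foot less than 2 mm below the insert's top face): more than 35 N (contact force between round_pin and nest above 35 N and z of round_pin in the frame of pocket_centre above -0.002 m).
It fails at once if the pin is rammed or wedged in the hole: more than 100 N of contact force, all its contacts added up (contact force between round_pin and nest above 100 N).
It fails at once if the square-headed pin is moved more than 15 mm (distance of square_pin from where it was at the start of the episode above 0.015 m).
It fails at once if a cassette or the loupe is moved more than 20 mm (distance of any of nest_cassette, spare_cassette, loupe from where it was at the start of the episode above 0.02 m).
It also fails if it takes over 72 s, if anything falls off the work surface, if the arm or the gripper's body presses on something with over 40 N, if the wrist force passes 120 N, or if a joint passes its speed limit or range.

## Working session

There is one attempt and no reset: what is moved stays moved. The work goes in short steps, Python scripts to look and compute and a tool call to move; the robot and the scene stay as the last step left them, time stands still between calls to the robot, and variables do not carry over. Pictures are saved under pics/ and viewed, at most 10 in all, crops included, and the job is handed in when it is done.

Besides the shell and the picture viewer there is one more tool, called after ">>>" as name([rows], argument=value, ...), one row to a line, values as JSON. jog_arm: Moves the arm, as the interface text tells. Its arguments: {"type":"object","properties":{"gripper":{"type":"array"},"offset":{"type":"array"},"twist":{"type":"array"},"squeeze":{"type":"number"}},"required":["gripper","offset","twist"]}

```bash
mkdir -p pics
cat > h.py <<'E'
import numpy as np, cv2
from workcell import env
def cam(n):
    c=env.read_camera(n); f=192/np.tan(np.radians(c['fovy'])/2)
    c['K']=np.array([[f,0,c['cx']],[0,f,c['cy']],[0,0,1.]]); c['D']=np.array(c['distortion'],float); c['T']=np.array(c['cam_to_world']); return c
def rays(c,uv):
    p=cv2.undistortPoints(np.array(uv,float).reshape(-1,1,2),c['K'],c['D']).reshape(-1,2)
    return np.c_[p[:,0],-p[:,1],-np.ones(len(p))]
def on_plane(c,uv,z):
    d=rays(c,uv)@c['T'][:3,:3].T; o=c['T'][:3,3]
    return o+d*((z-o[2])/d[:,2])[:,None]
def cloud(c):
    v,u=np.mgrid[:384,:512]; d=rays(c,np.c_[u.ravel(),v.ravel()])*c['z_map'].reshape(-1,1)
    return (d@c['T'][:3,:3].T+c['T'][:3,3]).reshape(384,512,3)
def save(c,n): cv2.imwrite('pics/'+n,c['image'][:,:,::-1])
E
python3 - <<'E'
from h import *
for n in('top','scene'):
    c=cam(n); save(c,n+'0.png'); np.save(n+'0.npy',cloud(c)); print(n,c['T'].round(3).tolist(),c['fovy'],c['D'])
s=env.get_state(); print(s)
E
```

```text
top [[-0.109, 0.971, -0.214, 0.322], [-0.994, -0.108, 0.018, -0.068], [-0.006, 0.215, 0.977, 0.914], [0.0, 0.0, 0.0, 1.0]] 51.4324009585427 [-0.02028072  0.          0.          0.          0.        ]
scene [[0.601, 0.378, -0.705, -0.345], [-0.8, 0.277, -0.533, -0.735], [-0.006, 0.883, 0.468, 0.649], [0.0, 0.0, 0.0, 1.0]] 44.66272899827131 [-0.00824975  0.          0.          0.          0.        ]
{'clock': 0.1, 'joint_pos': array([-1.41958072e+00,  3.13943692e-01,  4.50822423e-02,  1.30357632e+00,
       -2.73584021e-05,  1.43121418e+00]), 'qvel': array([ 8.44482906e-04, -2.70489938e-04,  2.14193775e-03, -1.41667524e-05,
        2.74389955e-04, -2.54158977e-03]), 'tau': array([ 2.21384158e-03, -4.81727242e+01,  2.99242347e+01,  1.28351551e-02,
       -1.60329014e-04,  1.76023633e-05]), 'tcp_pos': array([ 0.16477904, -0.55036926,  0.20478337]), 'orientation': array([-8.20625615e-04,  9.89447858e-01,  1.44887070e-01, -1.84528368e-05]), 'wrist_force': array([-0.09055839, -0.34163733,  0.84548542]), 'ft_torque': array([ 0.02351565,  0.03073513, -0.00831017]), 'grip_force': 0.0, 'finger_gap': 0.08540333638621848}
```

View pics/top0.png

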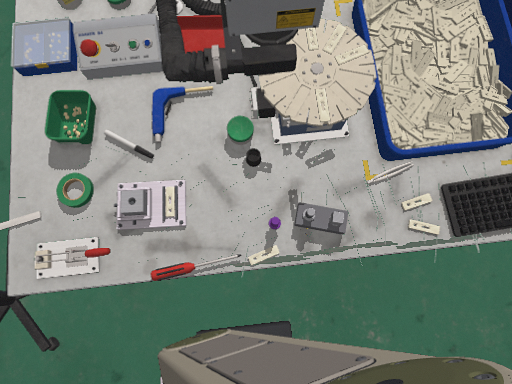

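View pics/scene0.png

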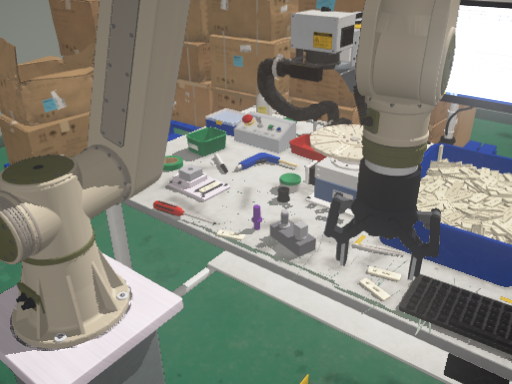

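Top view: the nest is at (152,204), with insert and hole near (132,203). The rack is at (320,219), with the round pin at about (309,213) and the square pin at about (338,217). The purple look-alike is at (275,223) and the loupe at (253,157).

Run:
```python
from h import *
im=cv2.imread('pics/top0.png'); P=np.load('top0.npy')
a=cv2.resize(im[170:240,105:195],None,fx=4.4,fy=4.4,interpolation=cv2.INTER_CUBIC)
b=cv2.resize(im[170:240,270:360],None,fx=4.4,fy=4.4,interpolation=cv2.INTER_CUBIC)
cv2.imwrite('pics/crop.png',np.hstack([a,b]))
def blob(u0,u1,v0,v1,z0,z1,name):
    m=np.zeros((384,512),bool); m[v0:v1,u0:u1]=1
    m&=(P[...,2]>z0)&(P[...,2]<z1); q=P[m]
    if len(q)<5: print(name,len(q));return
    r=cv2.minAreaRect((q[:,:2]*1000).astype(np.float32)); print(name,len(q),'z',np.median(q[:,2]).round(4),'mean',q.mean(0).round(4),'rect',np.round(r[0],1),np.round(r[1],1),round(r[2],1))
blob(105,195,170,240,.041,.055,'insert')
blob(105,195,170,240,.02,.034,'frame')
blob(105,195,170,240,.006,.06,'nest')
blob(280,360,195,245,.024,.1,'rack')
blob(280,360,195,245,.024,.04,'racktop')
blob(280,330,195,245,.064,.12,'roundhead')
blob(325,360,195,245,.06,.12,'sqhead')
blob(240,265,140,172,.02,.05,'loupe')
blob(262,290,212,235,.03,.12,'decoy')
```

```text
insert 509 z 0.0488 mean [0.5275 0.1871 0.0484] rect [527.7 188.2] [51.6 50.5] 86.1
frame 451 z 0.0281 mean [0.5219 0.1848 0.0273] rect [529.2 167.7] [ 92.6 132. ] 6.4
nest 3174 z 0.0136 mean [0.5211 0.151  0.0205] rect [523.6 144.6] [179.6 112.8] 85.6
rack 1151 z 0.0337 mean [ 0.4459 -0.2271  0.0402] rect [ 451.6 -212.8] [147.3  55.1] 76.0
racktop 901 z 0.0331 mean [ 0.4467 -0.2242  0.0332] rect [ 451.6 -212.8] [147.3  55.1] 76.0
roundhead 62 z 0.0735 mean [ 0.4554 -0.1995  0.0729] rect [ 455.8 -199.6] [16.5 16.4] 77.9
sqhead 135 z 0.0679 mean [ 0.4385 -0.2571  0.0676] rect [ 439.  -257.9] [24.  24.2] 75.9
loupe 175 z 0.0306 mean [ 0.6116 -0.0914  0.0309] rect [622.6 -89.1] [60.3 31.4] 14.0
decoy 95 z 0.0643 mean [ 0.4443 -0.1224  0.0542] rect [ 444.2 -123.6] [25.  20.1] 88.2
```

View pics/crop.png

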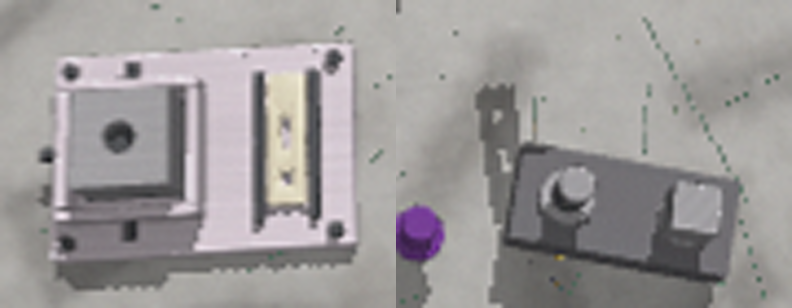

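The crop shows the hole in the insert at about crop (118,136). The round pin is in the left rack hole, crop (575,187). I'll move above the pin with the fingers closing across the rack, at right angles to its row of holes.

>>> jog_arm([
  [3,3.5,0],
  [7,8.5,0],
  [11.5,13.5,0],
  [16,19,0],
  [20,24,0],
  [24,28.5,0],
  [27,32.5,0],
  [29.1,35,0],
], gripper=[1,1,1,1,1,1,1,1], twist=[7,15,23,31,39,46,52,57.3])

```text
clock: 1.1
tcp_pos: [0.4569, -0.1982, 0.2053]
orientation: [-0.0, 0.797, 0.604, 0.0]
wrist_force: [-0.8, -1.0, -0.7]
finger_gap: 0.0851
grip_force: 0.0
```

Run:
```python
from h import *
s=env.get_state(); print(s['clock'],s['tcp_pos'],s['orientation'],s['joint_pos'].round(2))
c=cam('wrist'); save(c,'w1.png'); P=cloud(c); print(c['T'].round(3).tolist())
for z0,z1 in((.069,.08),(.062,.0685)):
    m=(P[...,2]>z0)&(P[...,2]<z1)&(abs(P[...,0]-.45)<.05)&(P[...,1]>-.29)&(P[...,1]<-.15)
    n,l,st,ce=cv2.connectedComponentsWithStats(m.astype('uint8'))
    for i in range(1,n):
        if st[i,4]>30:
            q=P[l==i];r=cv2.minAreaRect((q[:,:2]*1000).astype(np.float32));print(z0,st[i,4],ce[i],np.round(r[0],1),np.round(r[1],1),np.median(q[:,2]))
t=cv2.imread('pics/top0.png')
T=cam('top'); 
g=t[190:214,118:146].min(axis=2); m=(g<75).astype('uint8'); n,l,st,ce=cv2.connectedComponentsWithStats(m); print(st.tolist(),ce+[118,190]); print(on_plane(T,ce[1:]+[118,190],.048).round(4))
```

```text
1.1 [ 0.4568893  -0.19816715  0.20534512] [-3.25690870e-04  7.97028169e-01  6.03942041e-01  4.96165795e-05] [-0.57  0.16 -0.15  1.26  0.    1.27]
[[0.963, 0.26, 0.072, 0.475], [-0.27, 0.929, 0.254, -0.134], [-0.001, -0.264, 0.964, 0.374], [0.0, 0.0, 0.0, 1.0]]
0.069 298 [258.46979866 180.04362416] [ 457.7 -201.5] [17.  17.2] 0.07296191936625324
0.062 34 [257.70588235 171.52941176] [ 458.7 -195.8] [ 6.2 16.8] 0.06663277728010128
0.062 587 [257.00511073 238.29471891] [ 440.4 -258.8] [23.8 23.6] 0.06692258506052823
[[0, 0, 28, 24, 645], [11, 8, 6, 5, 19], [14, 23, 7, 1, 7], [24, 23, 1, 1, 1]] [[131.43565891 201.40465116]
 [131.84210526 199.89473684]
 [135.         213.        ]
 [142.         213.        ]]
[[0.5297 0.1867 0.048 ]
 [0.4993 0.181  0.048 ]
 [0.4976 0.1655 0.048 ]]
```

View pics/w1.png

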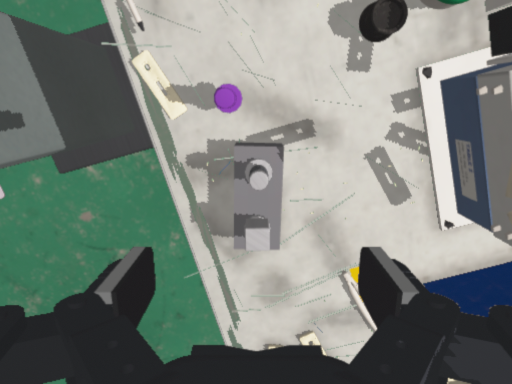

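The wrist view shows the round head at (258,180), the square head at (257,238) and the purple decoy at (228,98). The wrist camera puts the pin at (457.7,-201.5) mm. I'll descend and grip.

>>> jog_arm([
  [0.1,0,-3],
  [0.1,0,-7],
  [0.1,0,-11],
  [0.1,0,-14],
  [0.1,0,-15.5],
  [0.1,0,-16.2],
  [0.1,0,-16.2],
  [0.1,0,-16.2],
], gripper=[0.8,0.7,0.7,0.7,0.7,0.7,0.7,0.7], twist=[0,0,0,0,0,0,0,0], squeeze=50)

```text
clock: 2.2
tcp_pos: [0.4577, -0.2015, 0.0447]
orientation: [0.001, 0.799, 0.602, 0.0]
wrist_force: [-0.5, -0.5, 0.2]
finger_gap: 0.0593
grip_force: 0.0
```

>>> jog_arm([
  [0,0,0],
  [0,0,0],
  [0,0,0],
  [0,0,0],
  [0,0,0],
  [0,0,0],
  [0,0,0],
  [0,0,0],
], gripper=[0.4,0.2,0.1,0.1,0.1,0.1,0.1,0.1], twist=[0,0,0,0,0,0,0,0])

```text
clock: 3.2
tcp_pos: [0.4573, -0.2012, 0.0441]
orientation: [0.001, 0.799, 0.602, 0.0]
wrist_force: [0.7, -0.1, 5.7]
finger_gap: 0.0133
grip_force: 49.1
```

>>> jog_arm([
  [0,0,0.4],
  [0,0,1],
  [0,0,2],
  [0,0,3.5],
  [0,0,5],
  [0,0,7],
  [0,0,8],
  [0,0,8],
], gripper=[0.1,0.1,0.1,0.1,0.1,0.1,0.1,0.1], twist=[0,0,0,0,0,0,0,0])

```text
clock: 4.2
tcp_pos: [0.4575, -0.2013, 0.1247]
orientation: [0.001, 0.799, 0.602, 0.0]
wrist_force: [0.6, 0.2, -1.1]
finger_gap: 0.0137
grip_force: 48.8
```

Run:
```python
from h import *
s=env.get_state(); print(s['clock'],s['tcp_pos'],s['finger_gap'],s['grip_force'],s['wrist_force'])
c=cam('wrist'); w=c['image'][:,:,::-1]
c2=cam('scene'); save(c2,'s2.png')
a=cv2.resize(c2['image'][150:290,220:340,::-1],(400,466)); b=cv2.resize(w[190:384,156:356],(400,388)); b=np.vstack([b,np.zeros((78,400,3),'uint8')])
cv2.imwrite('pics/g2.png',np.hstack([a,b]))
```

```text
4.2 [ 0.45752225 -0.20134269  0.12470967] 0.013653216980502715 48.81792426109314 [ 0.56797079  0.1591508  -1.10978774]
```

View pics/g2.png

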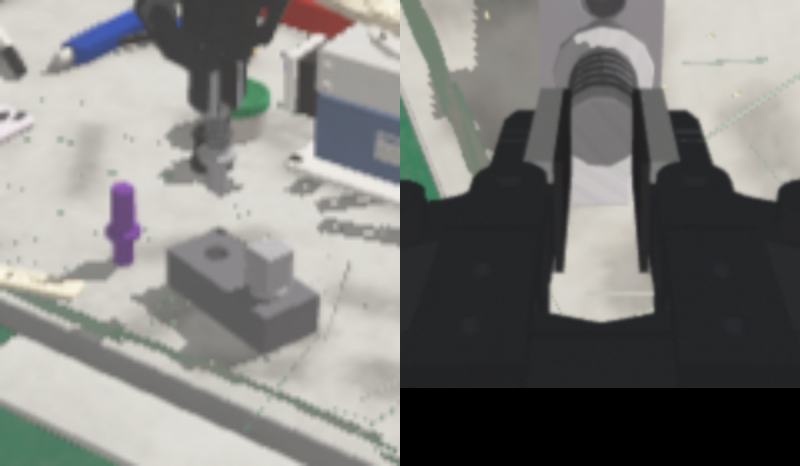

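The pin is out of the rack and upright between the pads: in the wrist half of the picture its head is at (600,130). I'll carry it toward the nest, stopping short so the wrist camera can see the hole.

>>> jog_arm([
  [0,2,2],
  [1,6,4],
  [2,11,4],
  [3,16,4],
  [4,21,4],
  [5,26,4],
  [5.5,29,4],
  [5.5,30,4],
], gripper=[0.1,0.1,0.1,0.1,0.1,0.1,0.1,0.1], twist=[0,0,0,0,0,0,0,0])

```text
clock: 5.3
tcp_pos: [0.5113, 0.1007, 0.1626]
orientation: [-0.0, 0.798, 0.603, -0.001]
wrist_force: [0.0, -0.7, -1.4]
finger_gap: 0.0135
grip_force: 48.9
```

>>> jog_arm([
  [0,0,0],
  [0,0,0],
  [0,0,0],
  [0,0,0],
  [0,0,0],
  [0,0,0],
  [0,0,0],
  [0,0,0],
], gripper=[0.1,0.1,0.1,0.1,0.1,0.1,0.1,0.1], twist=[0,0,0,0,0,0,0,0])

```text
clock: 6.3
tcp_pos: [0.5118, 0.0991, 0.1636]
orientation: [0.0, 0.799, 0.602, 0.0]
wrist_force: [0.2, 0.2, -1.3]
finger_gap: 0.0139
grip_force: 48.9
```

Run:
```python
from h import *
s=env.get_state(); print(s['clock'],s['tcp_pos'],s['joint_pos'].round(2),s['wrist_force'])
c=cam('wrist'); save(c,'w3.png'); P=cloud(c)
m=(P[...,2]>.043)&(P[...,2]<.053)&(abs(P[...,0]-.53)<.05)&(abs(P[...,1]-.187)<.05)
n,l,st,ce=cv2.connectedComponentsWithStats(m.astype('uint8')); i=1+st[1:,4].argmax(); q=P[l==i]; print('insert',st[i],np.median(q[:,2]),cv2.minAreaRect((q[:,:2]*1000).astype(np.float32)))
x,y,w,h=st[i][:4]; g=c['image'][y:y+h,x:x+w].min(axis=2)
hull=np.zeros((384,512),'uint8'); cv2.fillConvexPoly(hull,cv2.convexHull(np.argwhere(l==i)[:,::-1].astype(np.int32)),1); hull=cv2.erode(hull,np.ones((9,9)))
tm=np.median(c['image'][l==i].min(axis=1)); d=((c['image'].min(axis=2)<tm*.75)&(hull>0)).astype('uint8')
n,l,st,ce=cv2.connectedComponentsWithStats(d)
for k in range(1,n):
    if st[k,4]>20:
        cc,_=cv2.findContours((l==k).astype('uint8'),0,1); e=cv2.fitEllipse(cc[0]); print(st[k],ce[k],e,on_plane(c,[e[0]],.048).round(4))
        pts=on_plane(c,cc[0].reshape(-1,2),.048)[:,:2]*1000; print(cv2.minEnclosingCircle(pts.astype(np.float32)))
```

```text
6.3 [0.51184499 0.09914331 0.16361951] [ 0.04  0.23 -0.17  1.17 -0.    1.89] [ 0.15765502  0.23871842 -1.27055559]
insert [ 209   29   76   82 3913] 0.04808290035124568 ((529.5101928710938, 186.73760986328125), (50.81001663208008, 50.19260787963867), 86.83865356445312)
[238  60  21  23 377] [247.51458886  70.90185676] ((247.5225830078125, 70.90284729003906), (19.827924728393555, 22.31082534790039), 6.706862926483154) [[0.5296 0.1866 0.048 ]]
((529.5460815429688, 186.55796813964844), 8.46947193145752)
```

View pics/w3.png

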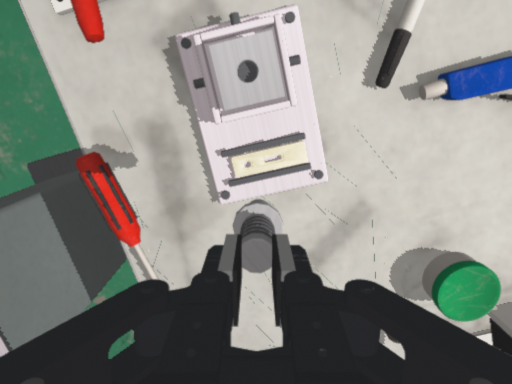

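The hole shows at (247,71), giving world (529.6,186.6) mm and agreeing with the insert's outline. The held pin is at (258,250). I'll go over the hole with the foot about 10 mm above it, and measure the pin against the TCP.

>>> jog_arm([
  [0.3,1.5,0],
  [0.9,4,0],
  [1.4,6.5,-1],
  [1.8,8.7,-3],
  [1.8,8.7,-5],
  [1.8,8.7,-6.5],
  [1.8,8.7,-6.9],
  [1.8,8.7,-6.9],
], gripper=[0.1,0.1,0.1,0.1,0.1,0.1,0.1,0.1], twist=[0,0,0,0,0,0,0,0])

```text
clock: 7.35
tcp_pos: [0.53, 0.1861, 0.0948]
orientation: [0.0, 0.799, 0.601, 0.0]
wrist_force: [-0.1, 0.5, -1.1]
finger_gap: 0.0134
grip_force: 48.9
```

Run:
```python
from h import *
s=env.get_state(); t=s['tcp_pos']; print(s['clock'],t,s['joint_pos'].round(2),s['wrist_force'])
c=cam('wrist'); P=cloud(c)
for a,b,n in((.024,.034,'headtop'),(-.012,-.003,'flange')):
    z=P[...,2]-t[2]; m=(z>a)&(z<b)&(np.hypot(P[...,0]-t[0],P[...,1]-t[1])<.02); q=P[m]
    col=c['image'][m]; 
    if len(q)>10: print(n,len(q),(np.median(q[:,2])-t[2]).round(4),((q.min(0)+q.max(0))/2-t).round(4),cv2.minAreaRect(((q-t)[:,:2]*1000).astype(np.float32)))
```

```text
7.35 [0.52995068 0.18605803 0.09476662] [ 0.19  0.34 -0.19  1.04 -0.    2.05] [-0.11943985  0.47622612 -1.07943014]
headtop 1306 0.0289 [0.0017 0.0017 0.029 ] ((0.29560375213623047, 0.7912740707397461), (20.040769577026367, 37.48174285888672), 74.17362976074219)
flange 812 -0.0072 [ 0.0006  0.0027 -0.0076] ((1.814126968383789, 4.287419319152832), (17.749778747558594, 27.026090621948242), 74.14057922363281)
```

>>> jog_arm([
  [0,0,-0.4],
  [0,0.05,-0.7],
  [0,0.05,-0.9],
  [0,0.05,-1.0],
  [0,0.05,-1.04],
  [0,0.05,-1.08],
  [0,0.05,-1.1],
  [0,0.05,-1.12],
], gripper=[0.1,0.1,0.1,0.1,0.1,0.1,0.1,0.1], twist=[0,0,0,0,0,0,0,0])

```text
clock: 8.4
tcp_pos: [0.53, 0.1867, 0.0838]
orientation: [0.0, 0.799, 0.602, 0.0]
wrist_force: [-0.3, 0.4, 2.5]
finger_gap: 0.0137
grip_force: 49.3
```

>>> jog_arm([
  [0,0,-0.01],
  [0,0,-0.02],
  [0,0,-0.03],
  [0,0,-0.03],
  [0,0,-0.03],
  [0,0,-0.03],
  [0,0,-0.03],
  [0,0,-0.03],
], gripper=[0.1,0.1,0.1,0.1,0.1,0.1,0.1,0.1], twist=[0,0,0,0,0,0,0,0])

```text
clock: 9.4
tcp_pos: [0.5301, 0.1867, 0.0835]
orientation: [0.0, 0.799, 0.602, 0.0]
wrist_force: [-1.3, 0.3, 5.6]
finger_gap: 0.0133
grip_force: 49.8
```

```bash
cat > tq.py <<'E'
from h import *
F=[];T=[]
for i in range(5):
    env.read_camera('wrist'); s=env.get_state(); F.append(s['wrist_force']);T.append(s['ft_torque'])
print(s['clock'],s['tcp_pos'].round(5),np.mean(F,0).round(2),np.mean(T,0).round(4),np.std(T,0).round(4))
E
python3 tq.py
```

```text
9.65 [0.53002 0.18672 0.08353] [-1.42  0.66  5.01] [ 0.1119  0.3217 -0.0231] [0.0298 0.0265 0.0196]
```

>>> jog_arm([
  [0,0,0.06],
  [0,0,0.12],
  [0,0,0.2],
  [0,0,0.2],
  [0,0,0.2],
  [0,0,0.2],
  [0,0,0.2],
  [0,0,0.2],
], gripper=[0.1,0.1,0.1,0.1,0.1,0.1,0.1,0.1], twist=[0,0,0,0,0,0,0,0])

```text
clock: 10.65
tcp_pos: [0.5299, 0.1866, 0.0851]
orientation: [0.0, 0.799, 0.602, 0.0]
wrist_force: [0.0, 0.7, -0.4]
finger_gap: 0.0134
grip_force: 48.9
```

```bash
python3 tq.py
```

```text
10.9 [0.52989 0.1866  0.08515] [-0.42  0.08 -0.48] [-0.0221 -0.006   0.0092] [0.022  0.0149 0.0176]
```

>>> jog_arm([
  [0,0,-0.15],
  [0,0,-0.26],
  [0.03,0,-0.26],
  [0.06,0,-0.26],
  [0.09,0,-0.26],
  [0.12,0,-0.26],
  [0.15,0,-0.26],
  [0.15,0,-0.26],
], gripper=[0.1,0.1,0.1,0.1,0.1,0.1,0.1,0.1], twist=[0,0,0,0,0,0,0,0])

```text
clock: 11.9
tcp_pos: [0.5314, 0.1871, 0.0836]
orientation: [-0.0, 0.799, 0.602, 0.001]
wrist_force: [-2.3, 1.6, 6.7]
finger_gap: 0.0136
grip_force: 50.1
```

```bash
python3 tq.py
```

```text
12.15 [0.53136 0.18705 0.08357] [-2.66  1.04  6.54] [ 0.1815  0.6377 -0.044 ] [0.0183 0.0297 0.0237]
```

>>> jog_arm([
  [-0.1,0,-0.02],
  [-0.15,0,-0.03],
  [-0.19,0.01,-0.03],
  [-0.23,0.02,-0.03],
  [-0.27,0.03,-0.03],
  [-0.31,0.04,-0.03],
  [-0.35,0.05,-0.03],
  [-0.35,0.05,-0.03],
], gripper=[0.1,0.1,0.1,0.1,0.1,0.1,0.1,0.1], twist=[0,0,0,0,0,0,0,0])

```text
clock: 13.15
tcp_pos: [0.5291, 0.1873, 0.0833]
orientation: [0.001, 0.799, 0.602, 0.001]
wrist_force: [1.0, 0.1, 5.9]
finger_gap: 0.0136
grip_force: 49.7
```

```bash
python3 tq.py
```

```text
13.4 [0.52914 0.1873  0.08334] [ 0.35 -0.28  5.68] [-0.0235 -0.1541 -0.0111] [0.0147 0.0344 0.0163]
```

>>> jog_arm([
  [0.12,-0.04,0.01],
  [0.24,-0.05,0.01],
  [0.32,-0.05,0.01],
  [0.37,-0.05,0.01],
  [0.42,-0.05,0.01],
  [0.47,-0.05,0.01],
  [0.52,-0.05,0.01],
  [0.52,-0.05,0.01],
], gripper=[0.1,0.1,0.1,0.1,0.1,0.1,0.1,0.1], twist=[0,0,0,0,0,0,0,0])

```text
clock: 14.4
tcp_pos: [0.5326, 0.1872, 0.0835]
orientation: [-0.001, 0.799, 0.602, 0.0]
wrist_force: [-3.9, 2.3, 10.0]
finger_gap: 0.0137
grip_force: 50.5
```

```bash
python3 tq.py
```

```text
14.65 [0.5326  0.18722 0.08353] [-4.07  1.12  9.59] [ 0.2453  0.9651 -0.006 ] [0.0311 0.0143 0.0243]
```

>>> jog_arm([
  [0,0,0.2],
  [-0.39,-0.15,0.2],
  [-0.39,-0.15,0.08],
  [-0.39,-0.15,0.01],
  [-0.39,-0.12,0.01],
  [-0.39,-0.08,0.01],
  [-0.39,-0.04,0.01],
  [-0.39,0,0.01],
], gripper=[0.1,0.1,0.1,0.1,0.1,0.1,0.1,0.1], twist=[0,0,0,0,0,0,0,0])

```text
clock: 15.65
tcp_pos: [0.53, 0.187, 0.0835]
orientation: [0.0, 0.799, 0.602, 0.001]
wrist_force: [-1.3, 0.5, 6.2]
finger_gap: 0.0135
grip_force: 50.1
```

```bash
python3 tq.py
```

```text
15.9 [0.53004 0.18694 0.08354] [-1.09  0.57  7.15] [ 0.1083  0.209  -0.0089] [0.0269 0.0234 0.0226]
```

>>> jog_arm([
  [-0.05,-0.03,0],
  [-0.1,-0.03,0],
  [-0.14,-0.03,0],
  [-0.18,-0.03,0],
  [-0.22,-0.03,0],
  [-0.26,-0.03,0],
  [-0.3,-0.03,0],
  [-0.3,-0.03,0],
], gripper=[0.1,0.1,0.1,0.1,0.1,0.1,0.1,0.1], twist=[0,0,0,0,0,0,0,0])

```text
clock: 16.9
tcp_pos: [0.528, 0.1864, 0.0836]
orientation: [0.001, 0.799, 0.601, 0.002]
wrist_force: [1.3, -0.2, 5.9]
finger_gap: 0.0133
grip_force: 49.6
```

```bash
python3 tq.py
```

```text
17.15 [0.52799 0.18646 0.0836 ] [0.9  0.47 5.64] [ 0.0011 -0.3675  0.02  ] [0.008  0.0291 0.016 ]
```

>>> jog_arm([
  [0.08,0.04,-0.02],
  [0.16,0.08,-0.02],
  [0.18,0.11,-0.02],
  [0.18,0.14,-0.02],
  [0.18,0.17,-0.02],
  [0.18,0.2,-0.02],
  [0.18,0.23,-0.02],
  [0.18,0.23,-0.02],
], gripper=[0.1,0.1,0.1,0.1,0.1,0.1,0.1,0.1], twist=[0,0,0,0,0,0,0,0])

```text
clock: 18.15
tcp_pos: [0.5293, 0.1887, 0.0833]
orientation: [0.001, 0.799, 0.601, 0.001]
wrist_force: [-0.6, 0.7, 6.7]
finger_gap: 0.0132
grip_force: 49.8
```

```bash
python3 tq.py
```

```text
18.4 [0.52932 0.1887  0.08332] [0.23 0.04 5.96] [ 0.0038 -0.0844  0.0022] [0.0289 0.0162 0.0095]
```

>>> jog_arm([
  [0,0,0.5],
  [0,0,1.5],
  [0,0,3],
  [0,-2,3],
  [0,-4,3],
  [0,-5,3],
  [0,-5,3],
  [0,-5,3],
], gripper=[0.1,0.1,0.1,0.1,0.1,0.1,0.1,0.1], twist=[0,0,0,0,0,0,0,0])

```text
clock: 19.4
tcp_pos: [0.5279, 0.1385, 0.1121]
orientation: [-0.0, 0.799, 0.601, -0.0]
wrist_force: [0.0, 0.1, -0.3]
finger_gap: 0.0137
grip_force: 48.8
```

```bash
python3 tq.py
python3 - <<'E'
from h import *
c=cam('wrist'); np.save('w4P.npy',cloud(c)); save(c,'w4.png'); w=c['image'][:,:,::-1]
print(c['T'].round(4).tolist(),c['K'][0,0],c['K'][:2,2],c['D'])
s=env.get_state();t=s['tcp_pos']; print(t,s['orientation'])
# projected axis of an upright pin through the TCP line: foot, flange, head top
R=c['T'][:3,:3]
for h in(-.036,-.007,.029):
    p=R.T@(t+[0,0,h]-c['T'][:3,3]); p=np.array([p[0],-p[1],-p[2]]); print(h,cv2.projectPoints(p.reshape(1,3),np.zeros(3),np.zeros(3),c['K'],c['D'])[0].ravel().round(1))
cv2.imwrite('pics/w4z.png',cv2.resize(w[100:280,170:345],None,fx=4,fy=3.3,interpolation=cv2.INTER_CUBIC) if 0 else cv2.resize(w[130:280,170:345],None,fx=4,fy=4,interpolation=cv2.INTER_CUBIC))
E
```

```text
19.65 [0.52792 0.139   0.11215] [ 0.02  0.02 -0.93] [ 0.0156 -0.0213  0.007 ] [0.0204 0.0366 0.0166]
[[0.9615, 0.2648, 0.0731, 0.5462], [-0.2747, 0.9272, 0.2544, 0.2029], [-0.0004, -0.2647, 0.9643, 0.2805], [0.0, 0.0, 0.0, 1.0]] 340.76089319147826 [256.32745544 194.15046906] [0.0042344 0.        0.        0.        0.       ]
[0.52790105 0.13898173 0.11216077] [-2.06089516e-06  7.98639281e-01  6.01810019e-01 -2.73645419e-06]
-0.036 [256.4 210.1]
-0.007 [256.4 226.6]
0.029 [256.4 255.3]
```

View pics/w4z.png

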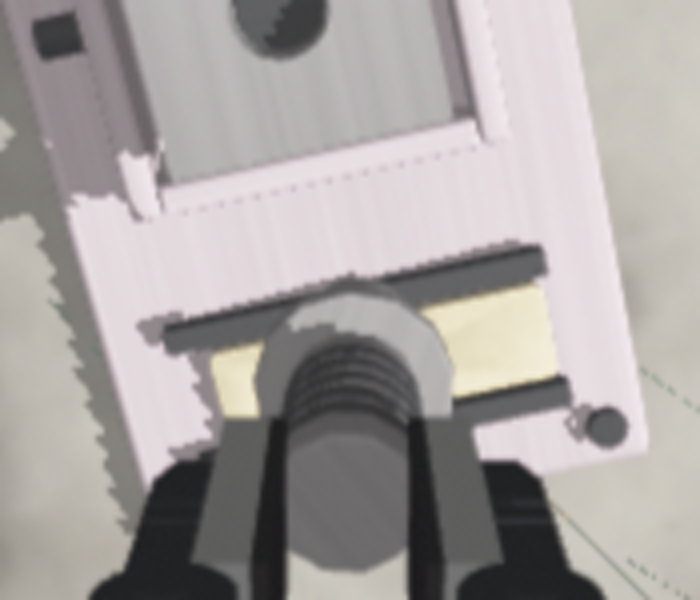

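The zoom shows the flange centre at crop (353,384), the head-top centre at (349,512) and the hole at about (280,10). The pin looks slightly tilted in the grip, so I'll extrapolate where its foot is.

Run:
```python
from h import *
c=cam('wrist'); im=c['image']; P=cloud(c); s=env.get_state(); t=s['tcp_pos']; R=c['T'][:3,:3]
px=lambda x,y:[170+(x+.5)/4-.5,130+(y+.5)/4-.5]
# edge points read from the zoom, cast on their planes; circle of known radius
from scipy.optimize import least_squares
def circ(pts,z,r):
    q=on_plane(c,[px(*p) for p in pts],z)[:,:2]
    f=least_squares(lambda a:np.hypot(*(q-a).T)-r,q.mean(0)+[0,-.005]); return f.x,f.fun
fl,e1=circ([(255,385),(452,385),(353,292),(284,320),(423,320)],t[2]-.007,.014)
hd,e2=circ([(286,512),(412,512),(349,571),(305,556),(393,556)],t[2]+.029,.009)
print('flange-tcp mm',(fl-t[:2])*1e3,e1*1e3,'head-tcp',(hd-t[:2])*1e3,e2*1e3)
tilt=(fl-hd)/.036; foot=fl+tilt*.029; print('tilt',tilt,'foot-tcp',(foot-t[:2])*1e3)
m=(abs(P[...,2]-.048)<.005)&(np.hypot(P[...,0]-.5296,P[...,1]-.1866)<.035)
tm=np.median(im[m].min(axis=1)); Q=np.hypot(*(np.moveaxis(on_plane(c,np.stack(np.meshgrid(np.arange(512),np.arange(384)),-1).reshape(-1,2),.048).reshape(384,512,3)[...,:2]-[.5296,.1866],-1,0)))
d=((im.min(axis=2)<tm*.75)&(Q<.013)).astype('uint8'); cc,_=cv2.findContours(d,0,1); k=max(cc,key=cv2.contourArea); e=cv2.fitEllipse(k); h=on_plane(c,[e[0]],.048)[0]; print('hole',h,e, 'TCP target',h[:2]-(foot-t[:2]))
```

```text
flange-tcp mm [ 0.65490284 -0.701885  ] [-0.49331977 -0.48588393  0.20755161 -0.09079198 -0.10016229] head-tcp [ -3.21435972 -11.86523094] [ 4.23169216  4.23425819 -5.07997285 -1.37881261 -1.37385433]
tilt [0.10747952 0.31009294] foot-tcp [3.77180879 8.29081035]
hole [0.52971767 0.18661927 0.048     ] ((239.552490234375, 131.6878662109375), (23.271930694580078, 24.709871292114258), 163.6078338623047) TCP target [0.52594586 0.17832846]
```

Run:
```python
from h import *
c=cam('wrist'); s=env.get_state(); t=s['tcp_pos']; px=lambda x,y:[170+(x+.5)/4-.5,130+(y+.5)/4-.5]
u=np.array([.274,.962]);v=np.array([.962,-.274])
for n,p,h in(('head low',(349,571),.029),('head hi',(349,432),.029),('flange hi',(353,292),-.007),('flange rim',(353,278),-.012),('fl L',(255,385),-.007),('fl R',(452,385),-.007),('knurl L',(287,395),.015),('knurl R',(418,395),.015)):
    q=(on_plane(c,[px(*p)],t[2]+h)[0]-t)[:2]*1e3; print(n,'tooldir %.2f closing %.2f'%(q@u,q@v))
```

```text
head low tooldir -8.40 closing 0.20
head hi tooldir 8.49 closing 0.20
flange hi tooldir 13.69 closing 0.79
flange rim tooldir 14.19 closing 0.81
fl L tooldir 0.41 closing -12.63
fl R tooldir 0.39 closing 14.34
knurl L tooldir 7.43 closing -7.22
knurl R tooldir 7.42 closing 8.50
```

>>> jog_arm([
  [0,2,0],
  [0,4,-0.5],
  [0.02,4.83,-1.5],
  [0.02,4.83,-2.4],
  [0.02,4.83,-2.75],
  [0.0,4.82,-2.85],
  [-0.02,4.81,-2.93],
  [-0.04,4.8,-2.97],
], gripper=[0.1,0.1,0.1,0.1,0.1,0.1,0.1,0.1], twist=[0,0,0,0,0,0,0,0])

```text
clock: 20.8
tcp_pos: [0.5278, 0.1863, 0.0827]
orientation: [0.0, 0.799, 0.601, 0.0]
wrist_force: [0.3, 0.2, -0.5]
finger_gap: 0.014
grip_force: 48.9
```

```bash
python3 tq.py
```

```text
21.05 [0.52773 0.18651 0.08267] [ 0.24 -0.18 -0.94] [-0.019  -0.0967  0.0005] [0.037  0.011  0.0286]
```

It dropped in with no contact force. I'll go down slowly and watch the side forces.

>>> jog_arm([
  [0,0,-0.05],
  [0,0,-0.1],
  [0,0,-0.16],
  [0,0,-0.22],
  [0,0,-0.28],
  [0,0,-0.34],
  [0,0,-0.4],
  [0,0,-0.4],
], gripper=[0.1,0.1,0.1,0.1,0.1,0.1,0.1,0.1], twist=[0,0,0,0,0,0,0,0])

```text
clock: 22.05
tcp_pos: [0.5276, 0.1866, 0.0785]
orientation: [0.0, 0.799, 0.602, 0.0]
wrist_force: [0.9, -0.3, -0.5]
finger_gap: 0.0135
grip_force: 48.9
```

>>> jog_arm([
  [0,0,-0.1],
  [0,0,-0.2],
  [0,0,-0.3],
  [0,0,-0.4],
  [0,0,-0.5],
  [0,0,-0.6],
  [0,0,-0.7],
  [0,0,-0.7],
], gripper=[0.1,0.1,0.1,0.1,0.1,0.1,0.1,0.1], twist=[0,0,0,0,0,0,0,0])

```text
clock: 23.05
tcp_pos: [0.5283, 0.1869, 0.0727]
orientation: [0.0, 0.799, 0.602, 0.001]
wrist_force: [-0.1, 0.0, 5.4]
finger_gap: 0.0134
grip_force: 50.1
```

>>> jog_arm([
  [0,0,-0.15],
  [0,0,-0.3],
  [0,0,-0.45],
  [0,0,-0.6],
  [0,0,-0.75],
  [0,0,-0.9],
  [0,0,-1.0],
  [0,0,-1.05],
], gripper=[0.1,0.1,0.1,0.1,0.1,0.1,0.1,0.1], twist=[0,0,0,0,0,0,0,0])

```text
clock: 24.05
tcp_pos: [0.5286, 0.187, 0.0625]
orientation: [0.0, 0.799, 0.602, 0.001]
wrist_force: [0.4, 0.9, 7.5]
finger_gap: 0.0135
grip_force: 50.3
```

>>> jog_arm([
  [0,0,-0.03],
  [0,0,-0.06],
  [0,0,-0.09],
  [0,0,-0.12],
  [0,0,-0.15],
  [0,0,-0.17],
  [0,0,-0.19],
  [0,0,-0.2],
], gripper=[0.1,0.1,0.1,0.1,0.1,0.1,0.1,0.1], twist=[0,0,0,0,0,0,0,0])

```text
clock: 25.05
tcp_pos: [0.5287, 0.187, 0.0606]
orientation: [0.0, 0.799, 0.602, 0.001]
wrist_force: [0.3, -0.4, 8.2]
finger_gap: 0.0136
grip_force: 50.3
```

>>> jog_arm([
  [0,0,-0.02],
  [0,0,-0.04],
  [0,0,-0.06],
  [0,0,-0.08],
  [0,0,-0.1],
  [0,0,-0.12],
  [0,0,-0.14],
  [0,0,-0.14],
], gripper=[0.1,0.1,0.1,0.1,0.1,0.1,0.1,0.1], twist=[0,0,0,0,0,0,0,0])

```text
clock: 26.05
tcp_pos: [0.5289, 0.1871, 0.06]
orientation: [0.001, 0.799, 0.602, 0.002]
wrist_force: [-2.3, 0.6, 12.8]
finger_gap: 0.0135
grip_force: 51.0
```

>>> jog_arm([
  [-0.01,0,-0.02],
  [-0.02,0,-0.04],
  [-0.03,0,-0.06],
  [-0.03,0,-0.08],
  [-0.03,0,-0.1],
  [-0.03,0,-0.1],
  [-0.03,0,-0.1],
  [-0.03,0,-0.1],
], gripper=[0.1,0.1,0.1,0.1,0.1,0.1,0.1,0.1], twist=[0,0,0,0,0,0,0,0])

```text
clock: 27.05
tcp_pos: [0.5291, 0.1872, 0.0599]
orientation: [0.001, 0.799, 0.602, 0.002]
wrist_force: [-2.4, -0.9, 16.9]
finger_gap: 0.0134
grip_force: 51.7
```

>>> jog_arm([
  [0.03,0,0.1],
  [0.03,0,0.12],
  [0.03,0,0.12],
  [0.03,0,0.12],
  [0.03,0,0.12],
  [0.03,0,0.12],
  [0.03,0,0.12],
  [0.03,0,0.12],
], gripper=[0.1,0.1,0.3,0.5,0.5,0.5,0.5,0.5], twist=[0,0,0,0,0,0,0,0])

```text
clock: 28.05
tcp_pos: [0.5275, 0.1866, 0.0577]
orientation: [0.0, 0.799, 0.602, -0.0]
wrist_force: [-0.2, -0.1, 1.1]
finger_gap: 0.0429
grip_force: 0.0
```

>>> jog_arm([
  [0,0,1],
  [0,0,3],
  [0,0,5],
  [0,0,8],
  [0,-2,10],
  [0,-5,11],
  [0,-7,11],
  [0,-7,11],
], gripper=[0.5,0.5,0.5,0.5,0.5,0.5,0.5,0.5], twist=[0,0,0,0,0,0,0,0])

```text
clock: 29.05
tcp_pos: [0.5275, 0.1155, 0.1678]
orientation: [-0.0, 0.8, 0.601, -0.0]
wrist_force: [0.0, 0.7, -0.2]
finger_gap: 0.0427
grip_force: 0.0
```

Run:
```python
from h import *
c=cam('wrist'); P=cloud(c); s=env.get_state(); print(s['clock'],s['tcp_pos'],s['wrist_force'],s['finger_gap'])
m=(np.hypot(P[...,0]-.528,P[...,1]-.187)<.02)
for a,b in((.08,.1),(.05,.06)):
    q=P[m&(P[...,2]>a)&(P[...,2]<b)]; print(len(q),np.median(q,0).round(4))
cv2.imwrite('pics/end.png',cv2.resize(c['image'][:250,130:380,::-1],(600,600)))
```

```text
29.1 [0.52728682 0.11616054 0.16749608] [-0.31656815  0.51085628 -0.93167898] 0.042893382887591064
539 [0.5292 0.1863 0.0889]
401 [0.5334 0.1842 0.053 ]
```

View pics/end.png

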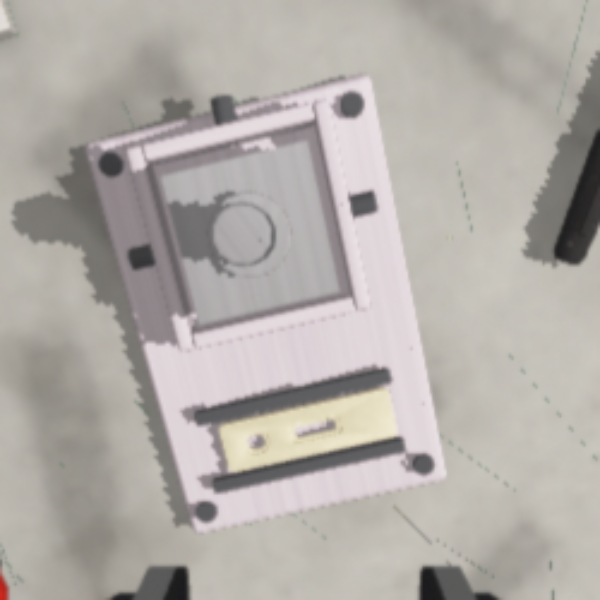

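The pin stands upright in the insert, with its head at (244,234) in the picture. The head top is at z = 0.0889 m and the flange top at 0.053 m, so the flange is flush (nominal 0.089 and 0.053). The gripper is clear of everything and the nest cassette is still between its rails.

```bash
python3 -c "
from workcell import env
print(env.hand_in())"
```

```text
the job is handed in; nothing more can be done
None
```

The round-headed pin is pressed into the nest insert with its flange flush, the gripper has let go and is clear, and the job is handed in; no verdict came back.

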